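# Set the hanging levelling foot of a small press

## Robot

A 7-joint arm with a two-finger parallel gripper is mounted at the origin on a cart in front of the work surface, level with it; the furniture and walls round the work are solid. World frame = base frame: x ahead of the robot, y to its left, z up, the work surface at z = 0. Lengths are in m, angles in rad, forces in N, time in s.
With the tool pointing down it reaches from about 0.4 to 0.85 m from the base axis. Payload 10.4 kg.
Tool frame: the origin (TCP) lies at the very end of the fingers, on their centre line; the grasp point (between the pads) lies r.tcp_to_grasp behind it (r.tcp_to_grasp is the distance from the TCP to the grasp point, in m); z points along the fingers, y is the direction in which the jaws open and shut (so a half turn about z gives the same grasp; the last joint's range is limited). The gripper opens to 87 mm and grips with 3 to 60 N. Pads are 19 mm wide; open, the fingers measure 117 mm over their backs; the gripper's body (75 mm by 190 mm) begins 51 mm behind the grasp point.
Start: joints at [-1.285, 0.332, -0.065, 1.46, 0.022, 1.35, -0.088], TCP at [0.19, 0.595, 0.223] pointing down, gripper open.
Joint ranges: [-2.6, 2.6], [-0.5, 2.12], [-1.47, 1.34], [0.16, 2.42], [-1.27, 4.41], [0.06, 2.06], [-2.6, 2.6]. Speed limits (rad/s): [2.22, 2.22, 2.79, 2.79, 3.14, 3.14, 3.14].

## Interface

Orientations are given as a unit quaternion [x, y, z, w].
In Python, from bench import r gives the robot as it stands. The module is installed in compiled form; this text tells all that it offers.
- The arm moves only by the shell command python3 -m inch 'ROWS' [FORCE]. ROWS is JSON, a list of rows, each an object with "offset": the shift along the tool's x, y, z in m, a list of three; "turn": the turn, a rotation vector about the tool's x, y, z in degrees, a list of three; "fingers": the finger opening in m, from 0 to 0.087. A call has 1 to 5 rows; each row shifts and turns the pose as measured when the row begins, along the tool's axes as they then stand; what a row does not reach is not made up. A row lasts 1/8 s, in which the tool goes at most 62.5 mm and 10.7 degrees, less where a joint would pass 70% of its speed; a pose out of reach is approached as far as the arm can. A call with a gripper value outside its range is refused whole. The fingers move at their own pace and stop on an object; FORCE is the grip in N (left out, the last holds). Time passes only in rows, so rows that do not move let the fingers close. It gives the time, the measured TCP pose, the force and the opening at its end, in the units of the state.
- r.read_state(): the state, without advancing time (a new reading comes with each control period).
- r.camera(name): name is "scene" or "top" or "wrist"; returns the picture (384x512x3 uint8, red, green, blue); there is no depth.
- r.camera_model(name): a dict with "fx", "fy", "cx", "cy" (pixels), "world_from_camera" (4x4, takes a point from camera to world coordinates); the wrist camera has in their place "mount" (4x4, takes a point from camera to tool coordinates, whose origin is the TCP and whose axes are the flange's). Camera axes: x right, y up, looking along -z (the intrinsics and any distortion apply to the point x, -y, -z); pixel columns grow to the right and rows downward; lengths in m; the calibration is good to about 2 mm. A picture is of the moment at which its call begins: read the wrist's pose just before it. camera_model takes no time and is no camera call.
- r.close_job(): hands the job in, once; it reports no verdict.
Trained networks look in the newest picture that a camera, given by its name, has taken for a name from the list of things; names that differ only in an ending like _2 or _b are one class to them, and where a whole thing is asked for, a point or a joint stands for the part that bears it (a point fixed in the world has none). Each returns a list of dicts, best first, with "score" (0 to 1); they miss things now and then, are a little off and sometimes report something else, mostly with a low value. They report only what shows in the picture. A call takes as long as a camera call. They do not tell look-alikes from the thing itself.
- r.cut_out(name, camera): "region" (384x512 bool, what is visible of it) and "extent" ([left, top, right, bottom] in pixels, round what is visible of it).
The state is a dict: "time": time; "joint_positions": joint angles; "joint_vel": joint speeds; "joint_torque": joint torques, N m; "ee_pos": TCP position; "eef_rot": TCP orientation; "ft_force": force on the tool from outside, world axes, zero at the start; "torque": the same for the moment, N m; "width": finger opening in m.
Only numpy, scipy, OpenCV 4.12 (cv2) and the standard library are available. Lean on these libraries where they do the work, as an engineer would, in place of code of your own. Each camera call takes 0.05 s, during which the arm holds its last target. There are 200 camera calls.

## Task

One levelling foot of the blue press hangs in the air. Lay the orange shim flat on the table with its square pad centred under that foot and let go of it, then turn the black knob clockwise (seen from above) until the foot just bears on the shim, lightly nipping it so that it is no longer loose, but without forcing it. Leave the things standing around alone.

Things in the scene. Friction and masses are not known exactly. Their poses are not given: they have to be found in the camera images.
- press: small heavy blue craft press, fixed on the table. Origin on the table top straight below the axis of the levelling screw; its x axis points from the screw to the press's column. A 30 mm wide outrigger arm (22 to 32 mm above the table) runs along +x from the screw to the base casting, which spans x 90 to 215 mm and y -65 to 65 mm; column and head are up to 120 mm high, x 115 to 240 mm. The space under the arm's free end, in front (-x) and to both sides of the foot, is open
- screw_axis (a point): point on the vertical axis of the levelling screw, at the top of the arm's end, 32 mm above the table. Below it hangs the round black rubber foot, 36 mm across, its underside 10.8 to 14.5 mm above the table at the start (not reported). The foot is one piece with the spindle and the knob. 2.5 mm per radian clockwise (15.7 mm a turn); the screw stays where it is left. A hand that leans on the knob loads the foot too, while it leans
- knob_start (a point): middle of the range of knob heights at the start, 65 mm above the table on the screw axis (does not move). Round black fluted knob, 36 mm across, 24 mm high; its centre is 53 mm above the foot's underside, so 64 to 67.5 mm above the table at the start. It sinks as it is turned clockwise; when the foot meets the shim it stops sinking and the screw's stiffly sprung bush gives instead: the foot's load grows by 25 to 30 N per radian
- shim_seat (a point): centre of the top of the shim's square pad, 8 mm above the shim's underside. Orange loose plastic shim, 60 g: square pad 56 x 56 x 8 mm, from it a tail 14 mm wide and 8 mm thick runs along the point's -x axis to an upright grip tab. Black ring on the pad marks the place for the foot
- shim_tab (a point): grip point in the shim's upright tab: tab 22 mm (x) by 14 mm (y, grasp across this) by 34 mm high; this point lies on its mid planes, 24 mm above the shim's underside and 90 mm from the pad's centre along -x of the shim
- ink_bottle: square dark blue ink bottle with black cap, 44 x 44 x 56 mm, origin at the centre of its underside; bystander
- glue_bottle: orange-brown glue bottle with white nozzle, 34 mm across, 121 mm high, origin at the centre of its underside; bystander
- tape_roll: salmon roll of paper tape lying flat, 52 mm across, 12 mm high, origin at the centre of its underside; bystander
- eraser: eraser in a blue sleeve, 20 x 42 x 13 mm, origin at the centre of its underside; bystander
Not all that is in view belongs to the job. Of the things that look like the part that bears shim_seat, the larger one is meant.

How it is judged:
By the outcome, as a careful person would: the job done as asked, in the order asked, and still so for the second after the job is handed in, with the robot touching nothing.
It also fails if it takes over 72 s, if anything falls off the work surface, if the arm or the gripper's body presses on something with over 40 N, if the wrist force passes 120 N, or if a joint passes its speed limit or range.

## Working session

There is one attempt and no reset: what is moved stays moved. The work goes in short steps, Python scripts to look and compute and a shell command to move; the robot and the scene stay as the last step left them, time stands still between calls to the robot, and variables do not carry over. Pictures are saved under pics/ and viewed, on a budget of 10 in all, crops included, one or two more only if the job needs it, and the job is handed in when it is done.

```bash
mkdir -p pics; cat > h.py <<'E'
from bench import r
import numpy as np, cv2
from scipy.spatial.transform import Rotation as R
def pose(s=None):
    s=s or r.read_state(); T=np.eye(4); T[:3,:3]=R.from_quat(s["eef_rot"]).as_matrix(); T[:3,3]=s["ee_pos"]; return T
def wfc(n):
    m=r.camera_model(n); return (pose()@np.array(m["mount"]) if "mount" in m else np.array(m["world_from_camera"])),m
def ray(n,px,z,W=None):
    w,m=wfc(n); w=W if W is not None else w
    p=np.atleast_2d(px).astype(float)
    d=np.c_[(p[:,0]-m["cx"])/m["fx"],-(p[:,1]-m["cy"])/m["fy"],-np.ones(len(p))]@w[:3,:3].T
    o=w[:3,3]; return o+d*((z-o[2])/d[:,2])[:,None]
def proj(n,P,W=None):
    w,m=wfc(n); w=W if W is not None else w
    c=(np.atleast_2d(P)-w[:3,3])@w[:3,:3]
    return np.c_[m["cx"]+m["fx"]*c[:,0]/-c[:,2], m["cy"]-m["fy"]*c[:,1]/-c[:,2]]
def save(im,f): cv2.imwrite(f,cv2.cvtColor(im,cv2.COLOR_RGB2BGR))
E
python3 - <<'E'
from h import *
s=r.read_state();print({k:np.round(v,3).tolist() for k,v in s.items()},r.tcp_to_grasp)
for n in("top","scene","wrist"):
    im=r.camera(n); np.save(f"{n}.npy",im); save(im,f"pics/{n}0.png"); m=r.camera_model(n)
    print(n,{k:(np.round(v,3).tolist()) for k,v in m.items()})
    for o in("press","shim_seat","ink_bottle","glue_bottle","tape_roll","eraser","screw_axis","knob_start"):
        try:
            for d in r.cut_out(o,n)[:3]: print(n,o,round(d["score"],2),d["extent"],d["region"].sum())
        except Exception as e: print(o,e)
E
```

```text
{'time': 0.0, 'joint_positions': [-1.285, 0.333, -0.065, 1.461, 0.022, 1.35, -0.089], 'joint_vel': [-0.0, 0.0, 0.0, 0.001, -0.001, 0.001, -0.001], 'joint_torque': [0.0, -62.324, 0.025, -38.991, -0.061, 0.04, 0.0], 'ee_pos': [0.19, 0.595, 0.222], 'eef_rot': [0.154, 0.988, -0.001, -0.0], 'ft_force': [-0.583, -0.277, -0.049], 'torque': [-0.012, 0.012, -0.015], 'width': 0.087} 0.0187
top {'fx': 480.113, 'fy': 480.113, 'cx': 257.448, 'cy': 186.841, 'world_from_camera': [[0.024, 0.997, -0.07, 0.471], [-0.999, 0.026, 0.019, -0.031], [0.021, 0.07, 0.997, 1.344], [0.0, 0.0, 0.0, 1.0]]}
top press 0.59 [154.6, 131.9, 207.7, 228.6] 2844
top shim_seat 0.78 [354.8, 120.2, 388.6, 148.0] 334
top shim_seat 0.55 [308.2, 189.7, 325.8, 238.7] 562
top ink_bottle 0.8 [127.6, 209.7, 152.1, 228.2] 328
top glue_bottle 0.57 [120.1, 165.9, 137.9, 182.8] 239
top tape_roll 0.47 [133.2, 238.6, 149.3, 257.9] 183
top eraser 0.47 [221.7, 187.2, 234.3, 196.2] 118
top screw_axis 0.77 [156.5, 138.4, 209.4, 229.3] 2782
top knob_start 0.86 [154.6, 135.0, 208.8, 229.0] 2765
scene {'fx': 365.134, 'fy': 365.134, 'cx': 254.8
[... 244 characters left out ...]
, 407.2, 243.1] 308
scene shim_seat 0.72 [292.5, 237.2, 314.5, 282.3] 502
scene ink_bottle 0.75 [143.6, 175.7, 167.2, 199.0] 309
scene glue_bottle 0.63 [169.2, 139.1, 182.3, 173.7] 302
scene tape_roll 0.66 [133.0, 202.0, 150.8, 216.2] 215
scene eraser 0.46 [229.3, 202.8, 244.3, 211.3] 95
scene screw_axis 0.69 [134.4, 197.0, 149.7, 214.7] 241
scene screw_axis 0.65 [181.4, 134.8, 242.9, 210.2] 1993
scene screw_axis 0.57 [143.1, 176.0, 168.1, 198.4] 327
scene knob_start 0.66 [179.1, 135.8, 240.6, 210.5] 2068
wrist {'fx': 286.872, 'fy': 286.872, 'cx': 255.588, 'cy': 191.345, 'mount': [[0.002, 0.962, 0.273, 0.075], [1.0, -0.002, 0.0, -0.001], [0.001, 0.273, -0.962, -0.162], [0.0, 0.0, 0.0, 1.0]]}
```

```bash
python3 - <<'E'
from h import *
im=np.load("top.npy")[105:270,110:400]
save(cv2.resize(im,None,fx=2.75,fy=2.75,interpolation=cv2.INTER_CUBIC),"pics/topcrop.png")
E
```

```text
(no output)
```

View pics/topcrop.png

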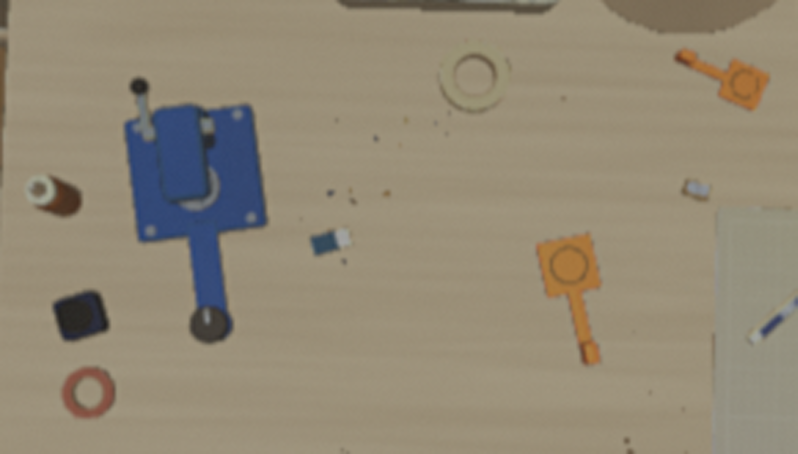

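I see two orange shims. The small one is at about (381,135) in the top image, and the large one has its pad at (317,201) and its tab at (325,233). The large one has about 1.7 times the area, so it is the one meant. The press knob is at (186,223), with the arm running up the image from it.

```bash
python3 - <<'E'
from h import *
W=np.array(r.camera_model("top")["world_from_camera"])
c=lambda x,y:(110+x/2.75,105+y/2.75)
for n,p,z in[("pad",c(569,265),.008),("tab",c(591,350),.034),("tailroot",c(575,292),.008),("small pad",c(744,83),.008),("knob",c(210,324),.077),("armroot",c(204,238),.032),("armend",c(211,305),.032),("tape",c(89,392),.012),("ink",c(80,315),.056),("glue",c(38,190),.12)]:
    print(n,np.round(ray("top",p,z)[0],4))
bl=[c(139,241),c(267,226),c(251,104)]
print(np.round(ray("top",bl,.02),4)) 
T=pose();print(T.round(3))
E
```

```text
pad [ 0.5288 -0.2229  0.008 ]
tab [ 0.444  -0.2423  0.034 ]
tailroot [ 0.5016 -0.2294  0.008 ]
small pad [ 0.7204 -0.4002  0.008 ]
knob [0.4608 0.1295 0.077 ]
armroot [0.5454 0.1441 0.032 ]
armend [0.4792 0.1348 0.032 ]
tape [0.3898 0.2557 0.012 ]
ink [0.4663 0.2579 0.056 ]
glue [0.5809 0.2871 0.12  ]
[[0.5414 0.2104 0.02  ]
 [0.5597 0.0831 0.02  ]
 [0.6827 0.1031 0.02  ]]
[[-0.953  0.304 -0.     0.19 ]
 [ 0.304  0.953  0.     0.595]
 [ 0.     0.    -1.     0.223]
 [ 0.     0.     0.     1.   ]]
```

```bash
cat > plan.py <<'E'
from h import *
import sys,math
# usage: plan.py x y z yawdeg(of tool y) [x y z yaw ...] : tool-down waypoints
def go(way,T):
    for x,y,z,a in way:
        a=np.radians(a); Y=np.array([np.cos(a),np.sin(a),0]); Z=np.array([0,0,-1.]); G=np.c_[np.cross(Y,Z),Y,Z]
        p=np.array([x,y,z]); rv=R.from_matrix(T[:3,:3].T@G).as_rotvec()
        n=max(1,math.ceil(np.linalg.norm(p-T[:3,3])/.058),math.ceil(np.degrees(np.linalg.norm(rv))/10.2))
        dp=(p-T[:3,3])/n; 
        print("to",x,y,z,n)
        for i in range(n):
            print(np.round(T[:3,:3].T@dp,3).tolist(),np.round(np.degrees(rv)/n,1).tolist())
            T[:3,3]+=dp; T[:3,:3]=T[:3,:3]@R.from_rotvec(rv/n).as_matrix()
if __name__=="__main__":
    a=np.array(sys.argv[1:],float).reshape(-1,4); T=pose(); print(T[:3,3].round(4),"yaw",np.degrees(np.arctan2(T[1,1],T[0,1])).round(1)); go(a,T)
E
python3 plan.py 0.5 0.2 0.22 0 0.44 -0.23 0.18 -77
```

```text
[0.1899 0.5954 0.2226] yaw 72.3
to 0.5 0.2 0.22 9
[-0.046, -0.031, 0.0] [0.0, -0.0, 8.0]
[-0.05, -0.025, 0.0] [0.0, -0.0, 8.0]
[-0.053, -0.017, 0.0] [0.0, -0.0, 8.0]
[-0.055, -0.01, 0.0] [0.0, -0.0, 8.0]
[-0.056, -0.002, 0.0] [0.0, -0.0, 8.0]
[-0.056, 0.006, 0.0] [0.0, -0.0, 8.0]
[-0.054, 0.014, 0.0] [0.0, -0.0, 8.0]
[-0.052, 0.021, 0.0] [0.0, -0.0, 8.0]
[-0.048, 0.028, 0.0] [0.0, -0.0, 8.0]
to 0.44 -0.23 0.18 8
[-0.054, -0.007, 0.005] [0.0, -0.0, 9.6]
[-0.054, 0.002, 0.005] [0.0, -0.0, 9.6]
[-0.053, 0.011, 0.005] [0.0, -0.0, 9.6]
[-0.051, 0.019, 0.005] [0.0, -0.0, 9.6]
[-0.047, 0.028, 0.005] [0.0, -0.0, 9.6]
[-0.041, 0.035, 0.005] [0.0, -0.0, 9.6]
[-0.035, 0.041, 0.005] [0.0, -0.0, 9.6]
[-0.028, 0.047, 0.005] [0.0, -0.0, 9.6]
```

```bash
python3 -m inch '[{"offset":[-0.046,-0.031,0],"turn":[0,0,8],"fingers":0.087},{"offset":[-0.05,-0.025,0],"turn":[0,0,8],"fingers":0.087},{"offset":[-0.053,-0.017,0],"turn":[0,0,8],"fingers":0.087},{"offset":[-0.055,-0.01,0],"turn":[0,0,8],"fingers":0.087},{"offset":[-0.056,-0.002,0],"turn":[0,0,8],"fingers":0.087}]'
python3 -m inch '[{"offset":[-0.056,0.006,0],"turn":[0,0,8],"fingers":0.087},{"offset":[-0.054,0.014,0],"turn":[0,0,8],"fingers":0.087},{"offset":[-0.052,0.021,0],"turn":[0,0,8],"fingers":0.087},{"offset":[-0.048,0.028,0],"turn":[0,0,8],"fingers":0.087},{"offset":[-0.054,-0.007,0],"turn":[0,0,9],"fingers":0.087}]'
python3 plan.py 0.44 -0.23 0.18 -77
```

```text
time: 1.98
ee_pos: [0.3621, 0.3723, 0.2218]
eef_rot: [0.488, 0.873, 0.001, -0.001]
ft_force: [0.3, -0.7, 0.4]
width: 0.0872
time: 2.6
ee_pos: [0.495, 0.1325, 0.222]
eef_rot: [0.771, 0.637, 0.002, -0.001]
ft_force: [-0.7, -1.2, 1.1]
width: 0.0871
[0.495  0.1325 0.222 ] yaw -10.9
to 0.44 -0.23 0.18 7
[-0.052, 0.002, 0.006] [-0.0, -0.0, 9.4]
[-0.051, 0.011, 0.006] [-0.0, -0.0, 9.4]
[-0.049, 0.019, 0.006] [-0.0, -0.0, 9.4]
[-0.045, 0.027, 0.006] [-0.0, -0.0, 9.4]
[-0.04, 0.034, 0.006] [-0.0, -0.0, 9.4]
[-0.034, 0.04, 0.006] [-0.0, -0.0, 9.4]
[-0.027, 0.045, 0.006] [-0.0, -0.0, 9.4]
```

```bash
python3 - <<'E'
from h import *
W,_=wfc("wrist"); np.save("Wk.npy",W); im=r.camera("wrist"); np.save("k.npy",im); save(im,"pics/k.png")
E
python3 -m inch '[{"offset":[-0.052,0.002,0.006],"turn":[0,0,9.4],"fingers":0.087},{"offset":[-0.051,0.011,0.006],"turn":[0,0,9.4],"fingers":0.087},{"offset":[-0.049,0.019,0.006],"turn":[0,0,9.4],"fingers":0.087},{"offset":[-0.045,0.027,0.006],"turn":[0,0,9.4],"fingers":0.087},{"offset":[-0.04,0.034,0.006],"turn":[0,0,9.4],"fingers":0.087}]'
python3 -m inch '[{"offset":[-0.034,0.04,0.006],"turn":[0,0,9.4],"fingers":0.06},{"offset":[-0.027,0.045,0.006],"turn":[0,0,9.4],"fingers":0.06},{"offset":[0,0,0],"turn":[0,0,0],"fingers":0.06}]'
python3 - <<'E'
from h import *
W,_=wfc("wrist"); np.save("Ws.npy",W); im=r.camera("wrist"); save(im,"pics/s.png")
print(pose().round(4))
for d in r.cut_out("shim_seat","wrist"): print(d["score"],d["extent"])
a=np.load("k.npy"); save(np.hstack([cv2.resize(im,(400,300)),cv2.resize(a,(400,300))]),"pics/both.png")
E
```

```text
time: 3.28
ee_pos: [0.4493, -0.1386, 0.192]
eef_rot: [0.966, 0.259, 0.003, -0.002]
ft_force: [1.4, -0.7, 0.2]
width: 0.087
time: 3.65
ee_pos: [0.4282, -0.2482, 0.1798]
eef_rot: [0.996, 0.09, 0.004, -0.002]
ft_force: [0.4, 0.8, 0.2]
width: 0.0652
[[ 0.983   0.1834  0.0078  0.4291]
 [ 0.1834 -0.983   0.0053 -0.246 ]
 [ 0.0086 -0.0038 -1.      0.1798]
 [ 0.      0.      0.      1.    ]]
0.82 [218.9, 54.9, 272.8, 175.9]
```

View pics/s.png

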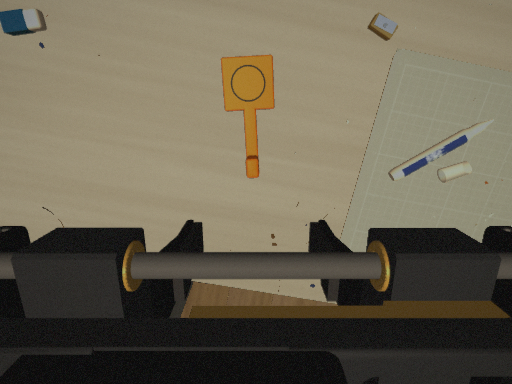

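View pics/k.png

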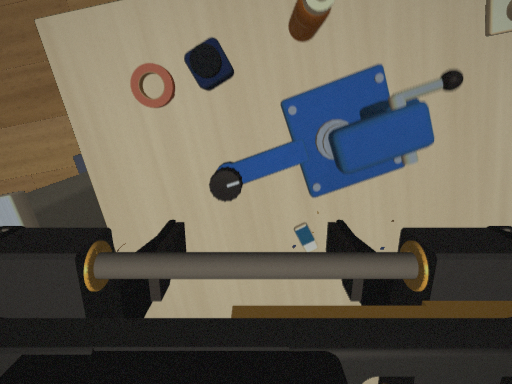

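The wrist picture shows the large shim with its pad at (248,83) and its tab top at about (252,169). The other picture shows the knob top at about (226,184), with the arm running up and to the right.

```bash
python3 - <<'E'
from h import *
W=np.load("Ws.npy"); im=cv2.imread("pics/s.png"); h=cv2.cvtColor(im,cv2.COLOR_BGR2HSV)
m=cv2.inRange(h,(5,150,120),(20,255,255)); m[:45]=0;m[185:]=0;m[:,:210]=0;m[:,285:]=0
pad=m.copy(); pad=cv2.morphologyEx(cv2.morphologyEx(pad,cv2.MORPH_CLOSE,np.ones((5,5))),cv2.MORPH_OPEN,np.ones((25,25)))
ys,xs=np.nonzero(pad); P=ray("wrist",np.c_[xs,ys],.008,W)[:,:2]*1000
c,s,a=cv2.minAreaRect(P.astype(np.float32)); print("pad",c,s,a)
ys,xs=np.nonzero(m); k=ys>150; print("tab rows",ys[k].max(),[(y,xs[ys==y].min(),xs[ys==y].max()) for y in range(146,180,3)])
q=ray("wrist",[(252.5,169.5)],.034,W)[0]; print("tab",q, "yaw",np.degrees(np.arctan2(c[1]/1000-q[1],c[0]/1000-q[0])),"len",np.hypot(c[1]/1000-q[1],c[0]/1000-q[0]))
Wk=np.load("Wk.npy"); k=cv2.imread("pics/k.png"); v=k.max(2)
d=((v<75)).astype(np.uint8); d[:160]=0;d[210:]=0;d[:,:200]=0;d[:,255:]=0
ys,xs=np.nonzero(d); print("knob blob",xs.min(),xs.max(),ys.min(),ys.max(),cv2.minEnclosingCircle(np.c_[xs,ys].astype(np.float32)))
print(ray("wrist",[(226,184.)],.077,Wk), ray("wrist",[(226,184.)],.065,Wk), "cam",Wk[:3,3])
ring=proj("wrist",[[.461+.018*np.cos(t),.1295+.018*np.sin(t),z] for z in(.053,.077) for t in np.arange(0,6.3,.3)],Wk)
print("pred bbox",ring.min(0),ring.max(0))
E
```

```text
pad (528.5797119140625, -221.037109375) (54.77812576293945, 54.0589714050293) 11.267327308654785Traceback (most recent call last):
  File "<stdin>", line 7, in <module>
    return umr_minimum(a, axis, None, out, keepdims, initial, where)
ValueError: zero-size array to reduction operation minimum which has no identity
```

```bash
python3 - <<'E'
from h import *
W=np.load("Ws.npy"); c=(.5286,-.2210)
q=ray("wrist",[(252.5,169.5)],.034,W)[0]; print("tab",q, "yaw",np.degrees(np.arctan2(c[1]-q[1],c[0]-q[0])),"len",np.hypot(c[1]-q[1],c[0]-q[0]))
a=np.radians(11.3); print("tab from pad", c[0]-.09*np.cos(a), c[1]-.09*np.sin(a))
Wk=np.load("Wk.npy"); k=cv2.imread("pics/k.png"); v=k.max(2)
d=((v<75)).astype(np.uint8); d[:160]=0;d[210:]=0;d[:,:200]=0;d[:,255:]=0
ys,xs=np.nonzero(d); print("knob blob",xs.min(),xs.max(),ys.min(),ys.max(),cv2.minEnclosingCircle(np.c_[xs,ys].astype(np.float32)))
print(ray("wrist",[(226,184.)],.077,Wk), ray("wrist",[(226,184.)],.065,Wk), "cam",Wk[:3,3])
ring=proj("wrist",[[.461+.018*np.cos(t),.1295+.018*np.sin(t),z] for z in(.053,.077) for t in np.arange(0,6.3,.3)],Wk)
print("pred bbox",ring.min(0),ring.max(0))
E
python3 plan.py 0.440 -0.2388 0.06 -78.7 0.440 -0.2388 0.006 -78.7
```

```text
tab [ 0.44004163 -0.2431193   0.034     ] yaw 14.023885391694739 len 0.09127895446427374
tab from pad 0.4403446807308048 -0.23863515298182658
knob blob 209 242 162 200 ((226.5, 181.0), 19.52572250366211)
[[0.46190613 0.13426279 0.077     ]] [[0.46009208 0.13151694 0.065     ]] cam [0.50837687 0.20460368 0.38440592]
pred bbox [209.94387905 168.21105922] [243.17805821 203.66598703]
[ 0.4298 -0.2444  0.1798] yaw -79.2
to 0.44 -0.2388 0.06 3
[0.003, -0.001, 0.04] [-0.1, -0.2, -0.2]
[0.003, -0.001, 0.04] [-0.1, -0.2, -0.2]
[0.004, -0.001, 0.04] [-0.1, -0.2, -0.2]
to 0.44 -0.2388 0.006 1
[0.0, -0.0, 0.054] [-0.0, -0.0, -0.0]
```

```bash
python3 -m inch '[{"offset":[0.003,0,0.04],"turn":[-0.1,-0.2,0],"fingers":0.06},{"offset":[0.004,0,0.04],"turn":[-0.1,-0.2,0],"fingers":0.05},{"offset":[0.004,-0.001,0.04],"turn":[-0.1,-0.2,0],"fingers":0.05},{"offset":[0,0,0.03],"turn":[0,0,0],"fingers":0.05}]' 20
python3 plan.py 0.440 -0.240 0.006 -78.2
python3 - <<'E'
from h import *
W,_=wfc("wrist"); im=r.camera("wrist"); save(im,"pics/s2.png")
E
```

```text
time: 4.25
ee_pos: [0.4478, -0.2334, 0.0283]
eef_rot: [0.995, 0.103, 0.003, -0.001]
ft_force: [0.6, 0.4, 0.6]
width: 0.0507
[ 0.4478 -0.2334  0.0283] yaw -78.2
to 0.44 -0.24 0.006 1
[-0.009, 0.005, 0.022] [-0.0, -0.4, -0.0]
```

View pics/s2.png

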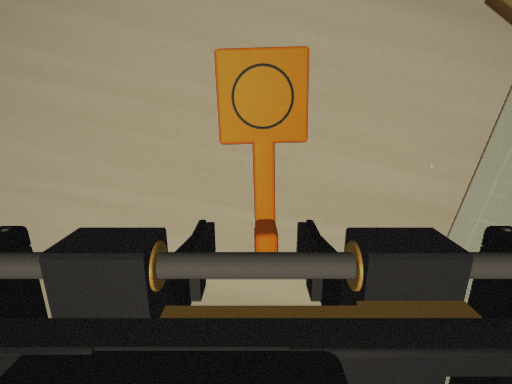

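The pad is at (262,96), and the tab sits between the fingers at about column 265.

```bash
python3 - <<'E'
from h import *
W,_=wfc("wrist")
cor=ray("wrist",[(216,50),(308,46.5),(308,141),(220,143.5)],.008,W); c=cor.mean(0); print(cor.round(4),c)
c=ray("wrist",[(263,96)],.008,W)[0];print(c)
u=(cor[0]+cor[1]-cor[2]-cor[3])[:2]; a=np.arctan2(u[1],u[0]); print(np.degrees(a)); print("tab",c[:2]-.09*np.array([np.cos(a),np.sin(a)]))
e=ray("wrist",[(265,222)],.034,W)[0]; print("tab front top edge",e, "ctr",e[:2]-.011*np.array([np.cos(a),np.sin(a)]))
E
```

```text
[[ 0.5461 -0.1889  0.008 ]
 [ 0.5587 -0.2399  0.008 ]
 [ 0.5071 -0.2535  0.008 ]
 [ 0.4944 -0.2004  0.008 ]] [ 0.52657653 -0.22066339  0.008     ]
[ 0.52726067 -0.22053172  0.008     ]
13.603308373603188
tab [ 0.43978541 -0.24169956]
tab front top edge [ 0.4591302  -0.23595766  0.034     ] ctr [ 0.44843877 -0.23854484]
```

```bash
python3 -m inch '[{"offset":[-0.007,0.005,0.012],"turn":[0,-0.4,-1.7],"fingers":0.05},{"offset":[0,0,0.009],"turn":[0,0,0],"fingers":0.05},{"offset":[0,0,0],"turn":[0,0,0],"fingers":0.0},{"offset":[0,0,0],"turn":[0,0,0],"fingers":0.0},{"offset":[0,0,0],"turn":[0,0,0],"fingers":0.0}]' 20
python3 plan.py 0.442 -0.24 0.05 -76.5 0.42 -0.05 0.05 -15
```

```text
time: 4.92
ee_pos: [0.4432, -0.2344, 0.0056]
eef_rot: [0.993, 0.122, -0.001, -0.002]
ft_force: [-0.5, 0.2, 0.6]
width: 0.0277
[ 0.4432 -0.2344  0.0056] yaw -76.0
to 0.442 -0.24 0.05 1
[-0.003, 0.005, -0.044] [-0.2, 0.1, 0.5]
to 0.42 -0.05 0.05 7
[0.003, -0.027, 0.0] [0.0, -0.0, -8.8]
[0.007, -0.026, 0.0] [0.0, -0.0, -8.8]
[0.011, -0.025, 0.0] [0.0, -0.0, -8.8]
[0.015, -0.023, 0.0] [0.0, -0.0, -8.8]
[0.018, -0.02, 0.0] [0.0, -0.0, -8.8]
[0.021, -0.017, 0.0] [0.0, -0.0, -8.8]
[0.024, -0.014, 0.0] [0.0, -0.0, -8.8]
```

```bash
python3 -m inch '[{"offset":[0,0,0],"turn":[0,0,0],"fingers":0.0},{"offset":[0,0,0],"turn":[0,0,0],"fingers":0.0},{"offset":[0,0,0],"turn":[0,0,0],"fingers":0.0}]' 30
python3 -m inch '[{"offset":[0,0,-0.03],"turn":[0,0,0],"fingers":0.0},{"offset":[0.003,-0.027,0],"turn":[0,0,-8.8],"fingers":0.0},{"offset":[0.007,-0.026,0],"turn":[0,0,-8.8],"fingers":0.0}]'
python3 -m inch '[{"offset":[0.01,-0.025,0],"turn":[0,0,-8.8],"fingers":0.0},{"offset":[0.014,-0.023,0],"turn":[0,0,-8.8],"fingers":0.0},{"offset":[0.018,-0.02,0],"turn":[0,0,-8.8],"fingers":0.0},{"offset":[0.021,-0.017,0],"turn":[0,0,-8.8],"fingers":0.0},{"offset":[0.024,-0.014,0],"turn":[0,0,-8.8],"fingers":0.0}]'
python3 -m inch '[{"offset":[0,0,0],"turn":[0,0,0],"fingers":0.0}]'
python3 - <<'E'
from h import *
W,_=wfc("wrist"); np.save("Wp.npy",W); print(pose().round(4)); im=r.camera("wrist"); save(im,"pics/p.png")
E
```

```text
time: 5.3
ee_pos: [0.4437, -0.2344, 0.0062]
eef_rot: [0.993, 0.122, -0.0, -0.002]
ft_force: [0.1, 0.9, -1.2]
width: 0.0138
time: 5.68
ee_pos: [0.4357, -0.1817, 0.037]
eef_rot: [0.962, 0.274, -0.001, -0.001]
ft_force: [-0.1, -0.3, -0.4]
width: 0.0135
time: 6.3
ee_pos: [0.4135, -0.0438, 0.0374]
eef_rot: [0.781, 0.624, -0.0, -0.001]
ft_force: [-0.2, 0.4, -0.3]
width: 0.0136
time: 6.42
ee_pos: [0.4132, -0.0422, 0.0374]
eef_rot: [0.78, 0.626, -0.0, -0.002]
ft_force: [0.0, 0.3, -1.0]
width: 0.0139
[[ 0.2167  0.9762 -0.0022  0.4132]
 [ 0.9762 -0.2167  0.0023 -0.0422]
 [ 0.0017 -0.0026 -1.      0.0374]
 [ 0.      0.      0.      1.    ]]
```

View pics/p.png

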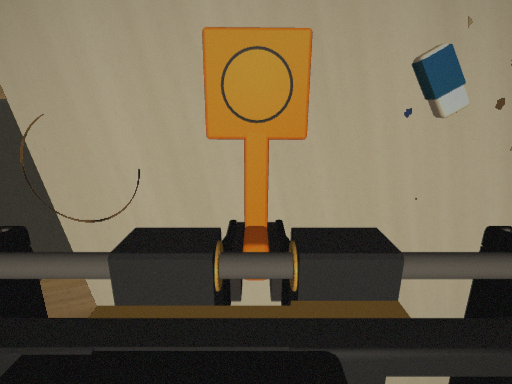

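The shim is held straight, with the pad ahead at (257,84) and the eraser clear at (440,75). Next I lower it and slide part of the way in.

```bash
python3 -m inch '[{"offset":[0,0.0085,0.015],"turn":[0,0,0],"fingers":0.0},{"offset":[0,0,0.012],"turn":[0,0,0],"fingers":0.0},{"offset":[0.0,0,0.0015],"turn":[0,0,0],"fingers":0.0},{"offset":[0.025,0,0],"turn":[0,0,0],"fingers":0.0},{"offset":[0.025,0,0],"turn":[0,0,0],"fingers":0.0}]'
python3 -m inch '[{"offset":[0,0,0],"turn":[0,0,0],"fingers":0.0}]'
python3 - <<'E'
from h import *
W,_=wfc("wrist"); np.save("Wq.npy",W); print(pose().round(4)); im=r.camera("wrist"); save(im,"pics/q.png")
E
```

```text
time: 7.1
ee_pos: [0.4329, -0.0005, 0.0083]
eef_rot: [0.786, 0.619, -0.001, -0.001]
ft_force: [0.7, -0.6, 0.2]
width: 0.0138
time: 7.22
ee_pos: [0.4332, 0.0006, 0.0085]
eef_rot: [0.785, 0.619, -0.001, -0.001]
ft_force: [-0.3, -1.1, -1.0]
width: 0.0137
[[ 2.327e-01  9.725e-01 -2.200e-03  4.332e-01]
 [ 9.725e-01 -2.327e-01  4.000e-04  6.000e-04]
 [-2.000e-04 -2.300e-03 -1.000e+00  8.500e-03]
 [ 0.000e+00  0.000e+00  0.000e+00  1.000e+00]]
```

View pics/q.png

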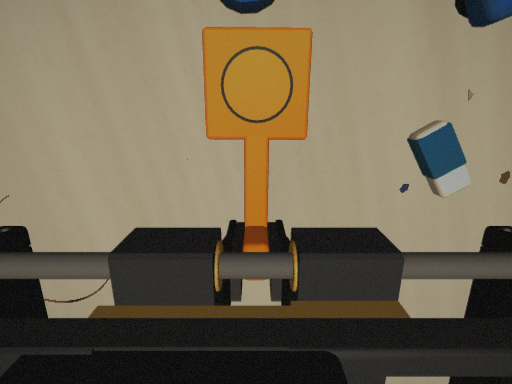

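```bash
python3 -m inch '[{"offset":[0,0,0.002],"turn":[0,0,0],"fingers":0.0},{"offset":[0,0,0],"turn":[0,0,0],"fingers":0.0}]'
python3 -m inch '[{"offset":[0.015,0,0],"turn":[0,0,0],"fingers":0.0},{"offset":[0.015,0,0],"turn":[0,0,0],"fingers":0.0},{"offset":[0,0,0],"turn":[0,0,0],"fingers":0.0}]'
python3 - <<'E'
from h import *
W,_=wfc("wrist"); np.save("Wq.npy",W); print(pose().round(4)); im=r.camera("wrist"); save(im,"pics/q2.png")
E
```

```text
time: 7.52
ee_pos: [0.4325, -0.0021, 0.0064]
eef_rot: [0.786, 0.618, -0.001, -0.001]
ft_force: [-0.5, 1.0, -1.2]
width: 0.0136
time: 7.9
ee_pos: [0.4402, 0.029, 0.0064]
eef_rot: [0.786, 0.618, -0.001, -0.001]
ft_force: [0.7, -1.2, -0.8]
width: 0.0141
[[ 2.370e-01  9.715e-01 -2.400e-03  4.402e-01]
 [ 9.715e-01 -2.370e-01  0.000e+00  2.900e-02]
 [-5.000e-04 -2.300e-03 -1.000e+00  6.400e-03]
 [ 0.000e+00  0.000e+00  0.000e+00  1.000e+00]]
```

View pics/q2.png

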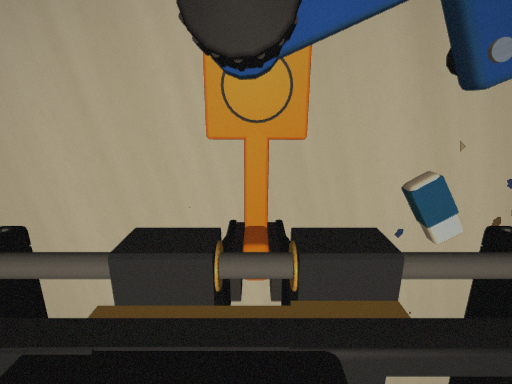

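The knob covers the top edge of the picture. Its rim runs from column 179 to 299, its lower edge is at about row 70, and the arm's rounded end reaches (247,77).

```bash
cat > axis.py <<'E'
from h import *
import sys
from scipy.optimize import least_squares
def fit(f,W,obs):  # obs: left,right cols and bottom row of knob
    def res(p):
        t=np.linspace(0,2*np.pi,180); q=proj("wrist",[[p[0]+.018*np.cos(a),p[1]+.018*np.sin(a),z] for z in(p[2]-.012,p[2]+.012) for a in t],W)
        q=q[(q[:,1]>0)]
        return [q[:,0].min()-obs[0],q[:,0].max()-obs[1],q[:,1].max()-obs[2],(p[2]-.0658)*2000]
    return least_squares(res,[.461,.131,.0658],diff_step=1e-3).x
E
python3 - <<'E'
from axis import *
W=np.load("Wq.npy"); im=cv2.imread("pics/q2.png"); g=im.max(2)
b=((g<85)&(im[:,:,0].astype(int)-im[:,:,2]<25)).astype(np.uint8); b[110:]=0; b[:,:150]=0;b[:,320:]=0
b=cv2.morphologyEx(b,cv2.MORPH_CLOSE,np.ones((5,5)))
for y in(1,5,10,15,30,50,60,65,70,75,80): 
    x=np.nonzero(b[y])[0]; print(y,x[[0,-1]] if len(x) else None)
ys,xs=np.nonzero(b); obs=[xs.min(),xs.max(),ys.max()]; print(obs)
for o in (obs,[179,299,70]): 
    p=fit(None,W,o); print("axis",p.round(4))
    T=pose(); 
    c=ray("wrist",[(257,84.5)],.008,W)[0]; print("pad",c.round(4), "toolframe",(T[:3,:3].T@(c-T[:3,3])).round(4)); 
    d=np.r_[p[:2],.008]-c; print("move tool axes",(T[:3,:3].T@d).round(4))
    q=proj("wrist",[[p[0]+.015*np.cos(a),p[1]+.015*np.sin(a),.032] for a in np.linspace(0,6.28,90)],W); print("arm end lowest",q[q[:,1].argmax()])
E
```

```text
1 [177 300]
5 [178 298]
10 [179 297]
15 [179 296]
30 [188 292]
50 [202 297]
60 [214 284]
65 [219 287]
70 [223 289]
75 [222 291]
80 [221 291]
[np.int64(177), np.int64(319), np.int64(109)]
axis [0.4599 0.1195 0.0682]
pad [0.4611 0.1131 0.008 ] toolframe [ 0.0874  0.0004 -0.0017]
move tool axes [ 0.0059 -0.0027  0.    ]
arm end lowest [250.24967521 101.39264411]
axis [0.4606 0.1334 0.0646]
pad [0.4611 0.1131 0.008 ] toolframe [ 0.0874  0.0004 -0.0017]
move tool axes [ 0.0195 -0.0053 -0.    ]
arm end lowest [244.29248125  68.99452231]
```

```bash
python3 -m inch '[{"offset":[0.009,-0.003,0],"turn":[0,0,0],"fingers":0.0},{"offset":[0.009,-0.003,0],"turn":[0,0,0],"fingers":0.0},{"offset":[0,0,0],"turn":[0,0,0],"fingers":0.0}]'
python3 - <<'E'
from h import *
W,_=wfc("wrist"); np.save("Wq.npy",W); print(pose().round(4)); im=r.camera("wrist"); save(im,"pics/q3.png")
E
```

```text
time: 8.32
ee_pos: [0.4381, 0.0484, 0.0063]
eef_rot: [0.787, 0.617, -0.001, -0.001]
ft_force: [-0.3, 0.4, -0.9]
width: 0.0142
[[ 2.378e-01  9.713e-01 -2.900e-03  4.381e-01]
 [ 9.713e-01 -2.378e-01 -3.000e-04  4.840e-02]
 [-1.000e-03 -2.800e-03 -1.000e+00  6.300e-03]
 [ 0.000e+00  0.000e+00  0.000e+00  1.000e+00]]
```

View pics/q3.png

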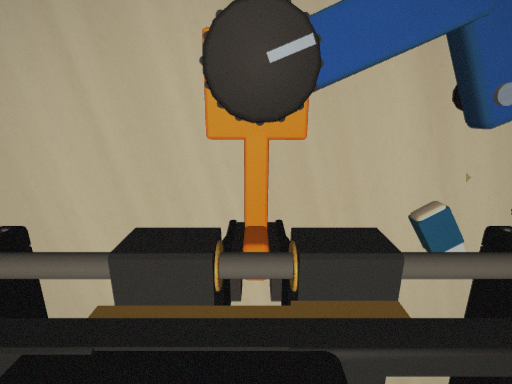

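The knob top is now nearly all in view: columns 202 to 322, bottom at row 124. I'll fit a circle to it.

```bash
python3 - <<'E'
from h import *
from scipy.optimize import least_squares
W=np.load("Wq.npy"); im=cv2.imread("pics/q3.png")
seg=((im.max(2)<85)).astype(np.uint8); seg[135:]=0; seg[:,:190]=0; seg[:,335:]=0
seg=cv2.morphologyEx(seg,cv2.MORPH_OPEN,np.ones((7,7))); n,l,st,ce=cv2.connectedComponentsWithStats(seg); k=1+st[1:,4].argmax(); print(st[k])
ct=max(cv2.findContours((l==k).astype(np.uint8),cv2.RETR_EXTERNAL,cv2.CHAIN_APPROX_NONE)[0],key=len)[:,0].astype(float)
ct=ct[(ct[:,1]>2)&~((ct[:,0]>300)&(ct[:,1]<60))]
f=least_squares(lambda p:np.hypot(ct[:,0]-p[0],ct[:,1]-p[1])-p[2],[262,62,60],loss="soft_l1").x; print("circle",f)
T=pose(); c=ray("wrist",[(257,84.5)],.008,W)[0]
for z in(.074,.0775,.081):
    a=ray("wrist",[f[:2]],z,W)[0]; rr=np.linalg.norm(ray("wrist",[f[:2]+[f[2],0]],z,W)[0]-a)
    print(z,"axis",a.round(4),"R",rr.round(4),"move",(T[:3,:3].T@(a-c))[:2].round(4))
t=c+.0; print("pad",c.round(4))
np.save("f.npy",f)
E
```

```text
[  201     0   121   124 11300]
circle [258.02011929  65.49143688  56.76536799]
0.074 axis [0.4593 0.1327 0.074 ] R 0.0173 move [0.0002 0.    ]
0.0775 axis [0.4592 0.1322 0.0775] R 0.0166 move [-0.0003 -0.    ]
0.081 axis [0.4591 0.1318 0.081 ] R 0.016 move [-0.0008 -0.    ]
pad [0.459  0.1325 0.008 ]
```

```bash
python3 -m inch '[{"offset":[0,0.001,0.0005],"turn":[0,0,0],"fingers":0.0},{"offset":[0,0,0],"turn":[0,0,0],"fingers":0.0},{"offset":[0,0,0],"turn":[0,0,0],"fingers":0.045},{"offset":[0,0,0],"turn":[0,0,0],"fingers":0.045},{"offset":[0,0,0],"turn":[0,0,0],"fingers":0.045}]'
python3 - <<'E'
from h import *
W,_=wfc("wrist"); np.save("Wr.npy",W); im=r.camera("wrist"); save(im,"pics/rel.png"); s=r.read_state(); print(s["width"],s["ft_force"].round(1) if hasattr(s["ft_force"],"round") else s["ft_force"], np.round(s["joint_positions"],2)); 
a=cv2.imread("pics/q3.png").astype(int); b=cv2.imread("pics/rel.png").astype(int)
print("diff pad area",np.abs(a-b)[100:220,200:312].mean())
E
python3 plan.py 0.444 0.0484 0.12 -13.7 0.4598 0.1327 0.12 76
```

```text
time: 9.0
ee_pos: [0.4392, 0.0468, 0.0061]
eef_rot: [0.787, 0.617, -0.001, -0.001]
ft_force: [0.3, -0.5, 0.4]
width: 0.036
0.03926404487173087 [-0.2 -0.1 -0.1] [-0.63  0.2   0.45  2.16 -0.12  0.8  -0.34]
diff pad area 6.578645833333334
[0.4392 0.0469 0.0061] yaw -13.9
to 0.444 0.0484 0.12 2
[0.001, 0.002, -0.057] [-0.1, 0.0, -0.1]
[0.001, 0.002, -0.057] [-0.1, 0.0, -0.1]
to 0.4598 0.1327 0.12 9
[0.01, -0.001, -0.0] [0.0, 0.0, -10.0]
[0.009, 0.001, -0.0] [0.0, 0.0, -10.0]
[0.009, 0.003, 0.0] [0.0, 0.0, -10.0]
[0.009, 0.004, 0.0] [0.0, 0.0, -10.0]
[0.008, 0.006, 0.0] [0.0, 0.0, -10.0]
[0.007, 0.007, 0.0] [0.0, 0.0, -10.0]
[0.005, 0.008, 0.0] [0.0, 0.0, -10.0]
[0.004, 0.009, 0.0] [0.0, 0.0, -10.0]
[0.002, 0.009, 0.0] [0.0, 0.0, -10.0]
```

```bash
python3 - <<'E'
from h import *
for f in("q3","rel"):
    im=cv2.imread(f"pics/{f}.png").astype(int); g=im.max(2)<80
    sub=(im[:,:,0]-im[:,:,2]<20)
    k=(g&sub).astype(np.uint8); k[140:]=0;k[:,:185]=0;k[:,340:]=0
    k=cv2.morphologyEx(k,cv2.MORPH_OPEN,np.ones((5,5)))
    print(f,[(y,*np.nonzero(k[y])[0][[0,-1]]) for y in(20,40,60,80,100,110)], "bottom",np.nonzero(k)[0].max(),[np.nonzero(k[:,x])[0].max() for x in(240,250,260,270,280)])
    o=(im[:,:,2]-im[:,:,0]>90)
    print("orange bottom",[np.nonzero(o[100:160,x])[0].max()+100 for x in(215,230,285,300)],"sides",[ (y,*np.nonzero(o[y,190:330])[0][[0,-1]]+190) for y in(128,133)])
E
```

```text
q3 [(20, np.int64(213), np.int64(308)), (40, np.int64(205), np.int64(319)), (60, np.int64(201), np.int64(322)), (80, np.int64(206), np.int64(316)), (100, np.int64(217), np.int64(305)), (110, np.int64(227), np.int64(296))] bottom 123 [np.int64(119), np.int64(121), np.int64(123), np.int64(121), np.int64(120)]
orange bottom [np.int64(138), np.int64(138), np.int64(138), np.int64(139)] sides [(128, np.int64(206), np.int64(306)), (133, np.int64(206), np.int64(306))]
rel [(20, np.int64(205), np.int64(305)), (40, np.int64(197), np.int64(313)), (60, np.int64(196), np.int64(317)), (80, np.int64(200), np.int64(311)), (100, np.int64(212), np.int64(298)), (110, np.int64(225), np.int64(283))] bottom 120 [np.int64(117), np.int64(120), np.int64(118), np.int64(117), np.int64(112)]
orange bottom [np.int64(137), np.int64(137), np.int64(138), np.int64(138)] sides [(128, np.int64(205), np.int64(305)), (133, np.int64(205), np.int64(305))]
```

```bash
python3 -m inch '[{"offset":[0,0,0],"turn":[0,0,0],"fingers":0.0},{"offset":[0,0,0],"turn":[0,0,0],"fingers":0.0},{"offset":[0,0,0],"turn":[0,0,0],"fingers":0.0},{"offset":[0,0,0],"turn":[0,0,0],"fingers":0.0},{"offset":[0.0015,0,0],"turn":[0,0,0],"fingers":0.0}]' 20
python3 -m inch '[{"offset":[0,0,0],"turn":[0,0,0],"fingers":0.0}]'
```

```text
time: 9.68
ee_pos: [0.4396, 0.0482, 0.0061]
eef_rot: [0.787, 0.617, -0.001, -0.001]
ft_force: [-0.2, -1.4, -0.5]
width: 0.014
time: 9.8
ee_pos: [0.4396, 0.0484, 0.0061]
eef_rot: [0.787, 0.617, -0.001, -0.001]
ft_force: [0.6, 1.3, -0.8]
width: 0.0138
```

```bash
python3 -m inch '[{"offset":[0,0,0],"turn":[0,0,0],"fingers":0.045},{"offset":[0,0,0],"turn":[0,0,0],"fingers":0.045},{"offset":[0,0,0],"turn":[0,0,0],"fingers":0.045},{"offset":[0,0,-0.055],"turn":[0,0,0],"fingers":0.06},{"offset":[0,0,-0.058],"turn":[0,0,0],"fingers":0.06}]'
python3 - <<'E'
from h import *
W,_=wfc("wrist"); np.save("Wl.npy",W); print(pose()[:3,3]); im=r.camera("wrist"); save(im,"pics/l.png")
E
python3 -m inch '[{"offset":[0.01,0.0,0],"turn":[0,0,-10],"fingers":0.06},{"offset":[0.009,0.001,0],"turn":[0,0,-10],"fingers":0.06},{"offset":[0.009,0.003,0],"turn":[0,0,-10],"fingers":0.06},{"offset":[0.009,0.004,0],"turn":[0,0,-10],"fingers":0.06},{"offset":[0.008,0.006,0],"turn":[0,0,-10],"fingers":0.06}]'
python3 plan.py 0.4598 0.1327 0.12 80
```

```text
time: 10.42
ee_pos: [0.4371, 0.0476, 0.118]
eef_rot: [0.787, 0.617, -0.006, -0.001]
ft_force: [1.1, 0.8, -1.0]
width: 0.055
[0.43709308 0.04759446 0.11802369]
time: 11.1
ee_pos: [0.4511, 0.0969, 0.1277]
eef_rot: [0.442, 0.897, 0.001, 0.001]
ft_force: [-0.2, -0.7, 0.1]
width: 0.0601
[0.4511 0.0969 0.1277] yaw 37.5
to 0.4598 0.1327 0.12 5
[0.005, 0.006, 0.002] [0.0, 0.0, -8.5]
[0.004, 0.006, 0.002] [0.0, 0.0, -8.5]
[0.003, 0.007, 0.002] [0.0, 0.0, -8.5]
[0.002, 0.007, 0.002] [0.0, 0.0, -8.5]
[0.001, 0.007, 0.002] [0.0, 0.0, -8.5]
```

```bash
python3 -m inch '[{"offset":[0.005,0.006,0.002],"turn":[0,0,-8.5],"fingers":0.06},{"offset":[0.004,0.006,0.002],"turn":[0,0,-8.5],"fingers":0.06},{"offset":[0.003,0.007,0.002],"turn":[0,0,-8.5],"fingers":0.06},{"offset":[0.002,0.007,0.002],"turn":[0,0,-8.5],"fingers":0.06},{"offset":[0.001,0.007,0.002],"turn":[0,0,-8.5],"fingers":0.06}]'
python3 -m inch '[{"offset":[0,0,0],"turn":[0,0,0],"fingers":0.06}]'
python3 plan.py 0.4598 0.1327 0.047 80
```

```text
time: 11.72
ee_pos: [0.4581, 0.1346, 0.1171]
eef_rot: [0.074, 0.997, 0.001, 0.001]
ft_force: [0.4, -0.0, 0.5]
width: 0.0602
time: 11.85
ee_pos: [0.4579, 0.1348, 0.1169]
eef_rot: [0.074, 0.997, 0.001, 0.001]
ft_force: [0.7, 0.1, -0.2]
width: 0.0601
[0.4579 0.1348 0.1169] yaw 81.5
to 0.4598 0.1327 0.047 2
[-0.001, -0.001, 0.035] [0.1, 0.0, 0.8]
[-0.001, -0.001, 0.035] [0.1, 0.0, 0.8]
```

```bash
python3 -m inch '[{"offset":[-0.001,-0.001,0.035],"turn":[0,0,0],"fingers":0.06},{"offset":[-0.001,-0.001,0.025],"turn":[0,0,0],"fingers":0.06},{"offset":[0,0,0.009],"turn":[0,0,0],"fingers":0.06},{"offset":[0,0,0],"turn":[0,0,0],"fingers":0.06}]'
python3 -m inch '[{"offset":[0,0,0],"turn":[0,0,0],"fingers":0.0},{"offset":[0,0,0],"turn":[0,0,0],"fingers":0.0},{"offset":[0,0,0],"turn":[0,0,0],"fingers":0.0},{"offset":[0,0,0],"turn":[0,0,0],"fingers":0.0}]' 20
python3 - <<'E'
from h import *
s=r.read_state(); print(np.round(s["ft_force"],2),np.round(s["torque"],3),np.round(s["joint_positions"],2),pose()[:3,3])
E
```

```text
time: 12.35
ee_pos: [0.4606, 0.1319, 0.0473]
eef_rot: [0.081, 0.997, 0.001, 0.002]
ft_force: [0.6, 0.3, 0.6]
width: 0.06
time: 12.85
ee_pos: [0.462, 0.1331, 0.0498]
eef_rot: [0.081, 0.997, 0.003, 0.003]
ft_force: [-0.0, 3.1, -1.7]
width: 0.0359
[-0.02  3.1  -1.71] [0.426 0.032 0.066] [-0.71  0.19  0.37  2.05 -0.09  0.91  1.11] [0.46197773 0.13312704 0.049809  ]
```

```bash
cat > st.py <<'E'
from h import *
F=[];M=[]
s=r.read_state(); T=pose(s); print("t",round(s["time"],2),"F",np.round(s["ft_force"],2),"M",np.round(s["torque"],3),"yaw",np.degrees(np.arctan2(T[1,1],T[0,1])).round(2),"p",T[:3,3].round(4),"w",round(s["width"],4))
E
python3 -m inch '[{"offset":[0,0,0.0004],"turn":[0,0,10],"fingers":0.0},{"offset":[0,0,0.0004],"turn":[0,0,10],"fingers":0.0},{"offset":[0,0,0.0004],"turn":[0,0,10],"fingers":0.0}]'>/dev/null; python3 st.py
python3 -m inch '[{"offset":[0,0,0.0004],"turn":[0,0,10],"fingers":0.0},{"offset":[0,0,0.0004],"turn":[0,0,10],"fingers":0.0}]'>/dev/null; python3 st.py
```

```text
t 13.22 F [ 0.48 -0.02 -1.11] M [-0.073  0.105  0.02 ] yaw 49.84 p [0.4614 0.1328 0.0485] w 0.0356
t 13.47 F [ 0.07  0.86 -0.84] M [0.042 0.241 0.103] yaw 29.19 p [0.461  0.1327 0.0475] w 0.0355
```

```bash
for i in 1 ; do python3 -m inch '[{"offset":[0,0,0.0004],"turn":[0,0,8],"fingers":0.0},{"offset":[0,0,0],"turn":[0,0,0],"fingers":0.0}]'>/dev/null; python3 st.py
python3 -m inch '[{"offset":[0,0,0.0004],"turn":[0,0,8],"fingers":0.0},{"offset":[0,0,0],"turn":[0,0,0],"fingers":0.0}]'>/dev/null; python3 st.py
python3 -m inch '[{"offset":[0,0,0.0004],"turn":[0,0,8],"fingers":0.0},{"offset":[0,0,0],"turn":[0,0,0],"fingers":0.0}]'>/dev/null; python3 st.py; done
```

```text
t 13.72 F [ 0.99  1.11 -0.54] M [-0.015  0.077 -0.119] yaw 20.95 p [0.4608 0.1329 0.0471] w 0.0355
t 13.97 F [ 0.81  1.68 -0.02] M [ 0.007  0.13  -0.076] yaw 13.23 p [0.4607 0.1329 0.0468] w 0.0357
t 14.22 F [ 0.    1.39 -0.06] M [ 0.033  0.201 -0.   ] yaw 5.71 p [0.4605 0.1329 0.0464] w 0.0356
```

```bash
python3 -m inch '[{"offset":[0,0,0.0004],"turn":[0,0,8],"fingers":0.0},{"offset":[0,0,0],"turn":[0,0,0],"fingers":0.0}]'>/dev/null; python3 st.py
python3 -m inch '[{"offset":[0,0,0.0004],"turn":[0,0,8],"fingers":0.0},{"offset":[0,0,0],"turn":[0,0,0],"fingers":0.0}]'>/dev/null; python3 st.py
python3 -m inch '[{"offset":[0,0,0.0004],"turn":[0,0,8],"fingers":0.0},{"offset":[0,0,0],"turn":[0,0,0],"fingers":0.0}]'>/dev/null; python3 st.py
```

```text
t 14.47 F [-0.08  0.79 -0.55] M [ 0.101  0.207 -0.036] yaw -1.7 p [0.4604 0.133  0.0461] w 0.0355
t 14.72 F [-0.88  1.68 -0.51] M [ 0.089  0.281 -0.08 ] yaw -9.04 p [0.4603 0.1331 0.0458] w 0.0356
t 14.97 F [-0.85  0.98  0.54] M [ 0.125  0.311 -0.01 ] yaw -16.35 p [0.4602 0.1331 0.0454] w 0.0351
```

```bash
python3 -m inch '[{"offset":[0,0,0.0004],"turn":[0,0,8],"fingers":0.0},{"offset":[0,0,0],"turn":[0,0,0],"fingers":0.0}]'>/dev/null; python3 st.py
python3 -m inch '[{"offset":[0,0,0.0004],"turn":[0,0,8],"fingers":0.0},{"offset":[0,0,0],"turn":[0,0,0],"fingers":0.0}]'>/dev/null; python3 st.py
```

```text
t 15.22 F [ 0.57  0.94 -0.55] M [ 0.225  0.401 -0.032] yaw -23.65 p [0.4601 0.1333 0.0451] w 0.0353
t 15.47 F [0.57 0.89 0.41] M [ 0.166  0.422 -0.008] yaw -30.93 p [0.4601 0.1333 0.0448] w 0.0354
```

```bash
python3 -m inch '[{"offset":[0,0,0.0004],"turn":[0,0,8],"fingers":0.0},{"offset":[0,0,0],"turn":[0,0,0],"fingers":0.0}]'>/dev/null; python3 st.py
python3 -m inch '[{"offset":[0,0,0.0004],"turn":[0,0,8],"fingers":0.0},{"offset":[0,0,0],"turn":[0,0,0],"fingers":0.0}]'>/dev/null; python3 st.py
```

```text
t 15.72 F [-0.81  0.83  0.52] M [ 0.3    0.416 -0.071] yaw -38.2 p [0.4601 0.1335 0.0444] w 0.0352
t 15.97 F [-0.68  0.64 -0.42] M [ 0.246  0.389 -0.086] yaw -45.48 p [0.46   0.1336 0.0441] w 0.0352
```

```bash
python3 -m inch '[{"offset":[0,0,0.0004],"turn":[0,0,8],"fingers":0.0},{"offset":[0,0,0],"turn":[0,0,0],"fingers":0.0}]'>/dev/null; python3 st.py
python3 -m inch '[{"offset":[0,0,0.0004],"turn":[0,0,6],"fingers":0.0},{"offset":[0,0,0],"turn":[0,0,0],"fingers":0.0}]'>/dev/null; python3 st.py
```

```text
t 16.23 F [-1.09  1.74 -0.33] M [ 0.338  0.445 -0.061] yaw -52.74 p [0.46   0.1338 0.0438] w 0.0355
t 16.48 F [-1.05  1.33  0.42] M [ 0.349  0.431 -0.05 ] yaw -57.99 p [0.46   0.1338 0.0435] w 0.0357
```

```bash
python3 -m inch '[{"offset":[0,0,0],"turn":[0,0,0],"fingers":0.06},{"offset":[0,0,0],"turn":[0,0,0],"fingers":0.06},{"offset":[0,0,0],"turn":[0,0,0],"fingers":0.06},{"offset":[0,0,-0.05],"turn":[0,0,0],"fingers":0.06},{"offset":[-0.05,0,-0.02],"turn":[0,0,0],"fingers":0.06}]'
python3 -m inch '[{"offset":[-0.02,0,0],"turn":[0,0,0],"fingers":0.06},{"offset":[0,0,0],"turn":[0,0,0],"fingers":0.06}]'
python3 - <<'E'
from h import *
W,_=wfc("wrist"); np.save("Wv.npy",W); print(pose().round(4)); im=r.camera("wrist"); save(im,"pics/v.png")
E
```

```text
time: 17.1
ee_pos: [0.4188, 0.1053, 0.1143]
eef_rot: [0.96, 0.282, 0.002, 0.001]
ft_force: [-0.1, 0.3, 0.3]
width: 0.0594
time: 17.35
ee_pos: [0.4007, 0.0935, 0.1154]
eef_rot: [0.959, 0.282, 0.003, -0.001]
ft_force: [0.8, 0.9, 0.5]
width: 0.06
[[ 8.407e-01  5.414e-01  5.700e-03  4.007e-01]
 [ 5.414e-01 -8.408e-01  2.800e-03  9.350e-02]
 [ 6.300e-03  7.000e-04 -1.000e+00  1.154e-01]
 [ 0.000e+00  0.000e+00  0.000e+00  1.000e+00]]
```

View pics/v.png

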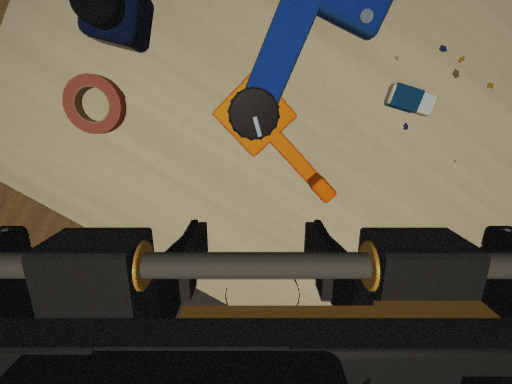

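The mark now points at world yaw of about -134°, so the knob followed the full 139° (6.05 mm). The pad at (255,114) is centred under the knob at (254,113). To see whether the foot has landed, I'll go back over the tab and compare the knob's apparent size with the earlier picture from the same pose.

```bash
python3 plan.py 0.4396 0.0484 0.06 -13.9 0.4396 0.0484 0.0061 -13.9
```

```text
[0.4013 0.0938 0.1154] yaw -57.2
to 0.4396 0.0484 0.06 5
[0.001, 0.012, 0.011] [0.0, -0.1, -8.7]
[-0.0, 0.012, 0.011] [0.0, -0.1, -8.7]
[-0.002, 0.012, 0.011] [0.0, -0.1, -8.7]
[-0.004, 0.011, 0.011] [0.0, -0.1, -8.7]
[-0.005, 0.011, 0.011] [0.0, -0.1, -8.7]
to 0.4396 0.0484 0.0061 1
[0.0, 0.0, 0.054] [-0.0, -0.0, -0.0]
```

```bash
python3 -m inch '[{"offset":[0.001,0.012,0.011],"turn":[0,-0.1,-8.7],"fingers":0.045},{"offset":[0,0.012,0.011],"turn":[0,-0.1,-8.7],"fingers":0.045},{"offset":[-0.002,0.012,0.011],"turn":[0,-0.1,-8.7],"fingers":0.045},{"offset":[-0.004,0.011,0.011],"turn":[0,-0.1,-8.7],"fingers":0.045},{"offset":[-0.005,0.011,0.009],"turn":[0,-0.1,-8.7],"fingers":0.045}]'
python3 -m inch '[{"offset":[0,0,0],"turn":[0,0,0],"fingers":0.045}]'
python3 plan.py 0.4396 0.0484 0.0061 -13.9
```

```text
time: 18.02
ee_pos: [0.4463, 0.0493, 0.0609]
eef_rot: [0.778, 0.629, -0.001, 0.005]
ft_force: [0.3, 0.2, -0.4]
width: 0.0452
time: 18.15
ee_pos: [0.4469, 0.0485, 0.0602]
eef_rot: [0.778, 0.628, -0.002, 0.006]
ft_force: [-0.4, -0.3, 0.1]
width: 0.045
[0.4469 0.0485 0.0602] yaw -12.2
to 0.4396 0.0484 0.0061 1
[-0.001, -0.007, 0.054] [0.4, 0.6, 1.7]
```

```bash
python3 -m inch '[{"offset":[-0.001,-0.007,0.027],"turn":[0.4,0.6,1.7],"fingers":0.045},{"offset":[0,0,0.025],"turn":[0,0,0],"fingers":0.045},{"offset":[0,0,0.002],"turn":[0,0,0],"fingers":0.045},{"offset":[0,0,0],"turn":[0,0,0],"fingers":0.045}]'
cat > kn.py <<'E'
from h import *
from scipy.optimize import least_squares
import sys
def edge(f):
    im=cv2.imread(f"pics/{f}.png").astype(int); k=((im.max(2)<80)&(im[:,:,0]-im[:,:,2]<20)).astype(np.uint8); k[140:]=0;k[:,:185]=0;k[:,340:]=0
    k=cv2.morphologyEx(k,cv2.MORPH_OPEN,np.ones((5,5)))
    n,l,s,c=cv2.connectedComponentsWithStats(k); k=(l==1+s[1:,4].argmax()).astype(np.uint8)
    h=cv2.convexHull(max(cv2.findContours(k,0,1)[0],key=len))[:,0].astype(float); h=h[h[:,1]>4]
    p=least_squares(lambda p:np.hypot(h[:,0]-p[0],h[:,1]-p[1])-p[2],[260,60,60],loss="soft_l1").x
    return p.round(2),[(y,*np.nonzero(k[y])[0][[0,-1]].tolist()) for y in (40,50,60,70)]
for f in sys.argv[1:]: print(f,*edge(f))
E
python3 - <<'E'
from h import *
W,_=wfc("wrist"); np.save("Ww.npy",W); print(pose().round(4)); im=r.camera("wrist"); save(im,"pics/w.png")
E
python3 kn.py q3 rel w; python3 st.py
```

```text
time: 18.65
ee_pos: [0.4417, 0.0504, 0.0061]
eef_rot: [0.791, 0.611, -0.0, 0.001]
ft_force: [-0.3, -1.3, 0.5]
width: 0.0449
[[ 2.527e-01  9.675e-01  8.000e-04  4.417e-01]
 [ 9.675e-01 -2.527e-01 -1.200e-03  5.040e-02]
 [-1.000e-03  1.100e-03 -1.000e+00  6.100e-03]
 [ 0.000e+00  0.000e+00  0.000e+00  1.000e+00]]
q3 [260.82  58.97  63.03] [(40, 205, 293), (50, 203, 319), (60, 201, 322), (70, 203, 318)]
rel [255.4   55.09  63.75] [(40, 197, 313), (50, 197, 314), (60, 196, 317), (70, 198, 312)]
w [248.05  70.29  59.04] [(40, 201, 294), (50, 196, 299), (60, 194, 301), (70, 192, 303)]
t 18.7 F [-0.55 -0.16 -0.11] M [-0.067  0.146  0.004] yaw -14.61 p [0.4417 0.0505 0.0062] w 0.0448
```

```bash
python3 -m inch '[{"offset":[0,0,0],"turn":[0,0,0],"fingers":0.0},{"offset":[0,0,0],"turn":[0,0,0],"fingers":0.0},{"offset":[0,0,0],"turn":[0,0,0],"fingers":0.0},{"offset":[0,0,0],"turn":[0,0,0],"fingers":0.0}]' 15 >/dev/null; python3 st.py
python3 -m inch '[{"offset":[-0.0015,0,0],"turn":[0,0,0],"fingers":0.0}]' >/dev/null; python3 st.py
python3 -m inch '[{"offset":[0,0,0],"turn":[0,0,0],"fingers":0.0}]' >/dev/null; python3 st.py
```

```text
t 19.2 F [-0.52 -0.22 -0.84] M [-0.12   0.057 -0.053] yaw -14.65 p [0.4429 0.0514 0.008 ] w 0.0135
t 19.32 F [ 0.47 -0.37 -0.27] M [-0.028  0.057  0.029] yaw -14.65 p [0.4426 0.05   0.008 ] w 0.0134
t 19.45 F [ 0.44 -0.59 -0.75] M [-0.14   0.102  0.025] yaw -14.67 p [0.4425 0.0498 0.008 ] w 0.0141
```

The shim is still loose: it moved 1.5 mm with no force. I'll put it back, release it and check its position.

```bash
python3 -m inch '[{"offset":[0.0016,0,0.0008],"turn":[0,0,0],"fingers":0.0},{"offset":[0,0,0.0008],"turn":[0,0,0],"fingers":0.0}]' >/dev/null; python3 st.py
python3 -m inch '[{"offset":[0,0,0],"turn":[0,0,0],"fingers":0.045},{"offset":[0,0,0],"turn":[0,0,0],"fingers":0.045},{"offset":[0,0,0],"turn":[0,0,0],"fingers":0.045}]' >/dev/null; python3 st.py
python3 - <<'E'
from h import *
W,_=wfc("wrist"); np.save("Wx.npy",W); im=r.camera("wrist"); save(im,"pics/x.png")
for f,Wf in(("w","Ww"),("x","Wx")):
    W=np.load(Wf+".npy"); im=cv2.imread(f"pics/{f}.png").astype(int); o=((im[:,:,2]-im[:,:,0]>90)&(im[:,:,2]>100)).astype(np.uint8); o[145:]=0;o[:,:180]=0;o[:,330:]=0
    hull=cv2.convexHull(np.argwhere(o)[:,::-1].astype(np.int32))[:,0]; P=ray("wrist",hull,.008,W)[:,:2]*1000
    print(f,"pad",cv2.minAreaRect(P.astype(np.float32)))
    bl=ray("wrist",[[np.nonzero(o[y])[0].min(),y] for y in(100,125,130)]+[[np.nonzero(o[y])[0].max(),y] for y in(100,125,130)],.008,W)[:,:2]; print((bl*1000).round(1).tolist())
E
python3 kn.py w x
```

```text
t 19.7 F [-7.58  1.92 22.91] M [0.17  1.857 0.058] yaw -14.73 p [0.4426 0.05   0.0074] w 0.0138
t 20.07 F [ 0.18 -0.32 -0.7 ] M [-0.119  0.149  0.037] yaw -14.74 p [0.4427 0.05   0.0075] w 0.0364
w pad ((459.74102783203125, 131.8711700439453), (55.7364616394043, 55.104610443115234), 76.26982116699219)
[[432.1, 134.4], [429.3, 121.7], [428.5, 119.1], [485.2, 120.6], [482.0, 108.0], [481.4, 105.4]]
x pad ((458.53778076171875, 115.43171691894531), (25.468130111694336, 55.165374755859375), 77.42699432373047)
[[483.0, 121.1], [431.7, 121.0], [430.9, 118.4], [487.7, 119.9], [484.4, 107.2], [483.8, 104.6]]
w [248.05  70.29  59.04] [(40, 201, 294), (50, 196, 299), (60, 194, 301), (70, 192, 303)]
x [244.63  70.41  58.11] [(40, 198, 289), (50, 193, 294), (60, 192, 296), (70, 189, 298)]
```

```bash
python3 - <<'E'
from h import *
for f,Wf in(("q3","Wq"),("rel","Wr"),("w","Ww"),("x","Wx")):
    W=np.load(Wf+".npy"); im=cv2.imread(f"pics/{f}.png").astype(int); o=((im[:,:,2]-im[:,:,0]>90)&(im[:,:,2]>100))
    b=[[x,100+np.nonzero(o[100:160,x])[0].max()] for x in(215,225,285,295)]
    B=ray("wrist",b,.008,W)[:,:2]; u=B[3]+B[2]-B[0]-B[1]; u/=np.hypot(*u); n=np.array([-u[1],u[0]])
    s=[]
    for y in(122,126,130):
        xs=np.nonzero(o[y,185:330])[0]+185; s.append(ray("wrist",[[xs.min(),y],[xs.max(),y]],.008,W)[:,:2].mean(0))
    m=np.mean(s,0); e=B.mean(0); c=m+n*((e-m)@n)+n*.028
    print(f,"centre",(c*1000).round(1),"yaw",np.degrees(np.arctan2(n[1],n[0])).round(1))
T=pose(); print(T[:3,3],)
d=np.array([459.7,132.5])-c*1000; print("needed tool x,y mm",T[:2,0]@d,T[:2,1]@d)
E
```

```text
q3 centre [458.7 132.7] yaw 76.0
rel centre [459.7 131.6] yaw 75.5
w centre [460.  133.3] yaw 76.7
x centre [462.6 131.1] yaw 75.4
[0.44269029 0.05004406 0.0074569 ]
needed tool x,y mm 0.6082310098816986 -3.17855944958977
```

```bash
python3 -m inch '[{"offset":[0,0,0],"turn":[0,0,0],"fingers":0.0},{"offset":[0,0,0],"turn":[0,0,0],"fingers":0.0},{"offset":[0,0,0],"turn":[0,0,0],"fingers":0.0}]' 10 >/dev/null; python3 st.py
python3 -m inch '[{"offset":[0.0006,-0.0032,0],"turn":[0,0,0],"fingers":0.0}]' >/dev/null; python3 st.py
python3 -m inch '[{"offset":[0,0,0],"turn":[0,0,0],"fingers":0.0}]' >/dev/null; python3 st.py
```

```text
t 20.5 F [ 0.29 -0.29  0.22] M [-0.079  0.076 -0.026] yaw -14.73 p [0.4426 0.05   0.0073] w 0.0225
t 20.62 F [1.14 1.27 1.23] M [-0.144 -0.037 -0.01 ] yaw -14.75 p [0.4398 0.0513 0.0074] w 0.0137
t 20.75 F [-0.68  0.47  0.76] M [-0.084  0.145 -0.017] yaw -14.74 p [0.4396 0.0515 0.0074] w 0.0136
```

```bash
python3 -m inch '[{"offset":[0,0,0],"turn":[0,0,0],"fingers":0.045},{"offset":[0,0,0],"turn":[0,0,0],"fingers":0.045},{"offset":[0,0,0],"turn":[0,0,0],"fingers":0.045}]' >/dev/null; python3 st.py
python3 - <<'E'
from h import *
W,_=wfc("wrist"); im=r.camera("wrist"); save(im,"pics/y.png")
im=cv2.imread("pics/y.png").astype(int); o=((im[:,:,2]-im[:,:,0]>90)&(im[:,:,2]>100))
b=[[x,100+np.nonzero(o[100:160,x])[0].max()] for x in(215,225,285,295)]
B=ray("wrist",b,.008,W)[:,:2]; u=B[3]+B[2]-B[0]-B[1]; u/=np.hypot(*u); n=np.array([-u[1],u[0]]); s=[]
for y in(122,126,130):
    xs=np.nonzero(o[y,185:330])[0]+185; s.append(ray("wrist",[[xs.min(),y],[xs.max(),y]],.008,W)[:,:2].mean(0))
m=np.mean(s,0); e=B.mean(0); c=m+n*((e-m)@n)+n*.028
print("centre",(c*1000).round(1),b)
E
python3 kn.py y
```

```text
t 21.12 F [-0.2   0.34  0.03] M [-0.1    0.083 -0.092] yaw -14.73 p [0.4394 0.0516 0.0073] w 0.0363
centre [461.  131.9] [[215, np.int64(144)], [225, np.int64(144)], [285, np.int64(145)], [295, np.int64(145)]]
y [255.5   72.36  57.79] [(40, 211, 300), (50, 204, 305), (60, 203, 309), (70, 200, 309)]
```

```bash
python3 -m inch '[{"offset":[0,0,-0.055],"turn":[0,0,0],"fingers":0.055},{"offset":[0,0,-0.057],"turn":[0,0,0],"fingers":0.06},{"offset":[0.035,0,0],"turn":[0,0,-8],"fingers":0.06},{"offset":[0.035,0.005,0],"turn":[0,0,-8],"fingers":0.06},{"offset":[0.01,0.003,0],"turn":[0,0,-4],"fingers":0.06}]'
python3 -m inch '[{"offset":[0,0,0],"turn":[0,0,0],"fingers":0.06}]'
python3 plan.py 0.4598 0.1327 0.042 5
```

```text
time: 21.8
ee_pos: [0.4611, 0.1317, 0.1242]
eef_rot: [0.671, 0.741, 0.003, -0.0]
ft_force: [-0.6, -0.7, -0.4]
width: 0.0603
time: 21.92
ee_pos: [0.4611, 0.1322, 0.1241]
eef_rot: [0.671, 0.742, 0.003, -0.0]
ft_force: [-0.3, -0.7, -0.5]
width: 0.0599
[0.4611 0.1322 0.1241] yaw 5.8
to 0.4598 0.1327 0.042 2
[0.0, -0.001, 0.041] [0.1, -0.1, 0.4]
[0.0, -0.001, 0.041] [0.1, -0.1, 0.4]
```

```bash
python3 -m inch '[{"offset":[0,0,0.04],"turn":[0,-0.1,0],"fingers":0.06},{"offset":[0,0,0.03],"turn":[0,-0.1,0],"fingers":0.06},{"offset":[0,0,0.008],"turn":[0,0,0],"fingers":0.06},{"offset":[0,0,0],"turn":[0,0,0],"fingers":0.06}]' >/dev/null; python3 st.py
python3 -m inch '[{"offset":[0,0,0],"turn":[0,0,0],"fingers":0.0},{"offset":[0,0,0],"turn":[0,0,0],"fingers":0.0},{"offset":[0,0,0],"turn":[0,0,0],"fingers":0.0},{"offset":[0,0,0],"turn":[0,0,0],"fingers":0.0}]' 20 >/dev/null; python3 st.py
python3 -m inch '[{"offset":[0,0,0],"turn":[0,0,0],"fingers":0.0}]' >/dev/null; python3 st.py
python3 -m inch '[{"offset":[0,0,0.0003],"turn":[0,0,6],"fingers":0.0},{"offset":[0,0,0],"turn":[0,0,0],"fingers":0.0}]' >/dev/null; python3 st.py
```

```text
t 22.43 F [0.41 0.36 0.16] M [-0.122  0.044  0.065] yaw 5.25 p [0.4617 0.1303 0.0452] w 0.0598
t 22.93 F [-3.47 -0.82  1.31] M [-0.27   0.933  0.014] yaw 5.19 p [0.4624 0.1307 0.0476] w 0.0357
t 23.05 F [-2.35 -0.71  0.52] M [-0.251  0.336 -0.03 ] yaw 5.19 p [0.4623 0.1307 0.0476] w 0.0354
t 23.3 F [-1.91 -0.45  2.51] M [-0.282  0.594 -0.084] yaw -0.89 p [0.462  0.1306 0.0473] w 0.0358
```

```bash
python3 -m inch '[{"offset":[0,0,0.0001],"turn":[0,0,4],"fingers":0.0},{"offset":[0,0,0],"turn":[0,0,0],"fingers":0.0}]' >/dev/null; python3 st.py
python3 -m inch '[{"offset":[0,0,0],"turn":[0,0,0],"fingers":0.0}]' >/dev/null; python3 st.py
python3 -m inch '[{"offset":[0,0,0.0001],"turn":[0,0,4],"fingers":0.0},{"offset":[0,0,0],"turn":[0,0,0],"fingers":0.0}]' >/dev/null; python3 st.py
python3 -m inch '[{"offset":[0,0,0],"turn":[0,0,0],"fingers":0.0}]' >/dev/null; python3 st.py
```

```text
t 23.55 F [-2.99 -0.77  2.04] M [-0.297  0.591 -0.107] yaw -4.68 p [0.4618 0.1306 0.0473] w 0.0353
t 23.68 F [-2.91 -0.39  3.27] M [-0.224  0.664  0.02 ] yaw -4.54 p [0.4618 0.1306 0.0473] w 0.0358
t 23.93 F [-4.51 -1.18  3.81] M [-0.347  0.708 -0.053] yaw -8.38 p [0.4616 0.1306 0.0472] w 0.0353
t 24.05 F [-3.29 -1.45  3.38] M [-0.267  0.725 -0.125] yaw -8.26 p [0.4616 0.1306 0.0472] w 0.0358
```

```bash
python3 -m inch '[{"offset":[0,0,0],"turn":[0,0,5],"fingers":0.0},{"offset":[0,0,0],"turn":[0,0,0],"fingers":0.0}]' >/dev/null; python3 st.py
python3 -m inch '[{"offset":[0,0,0],"turn":[0,0,0],"fingers":0.06},{"offset":[0,0,0],"turn":[0,0,0],"fingers":0.06},{"offset":[0,0,0],"turn":[0,0,0],"fingers":0.06},{"offset":[0,0,-0.05],"turn":[0,0,0],"fingers":0.06},{"offset":[0,0,-0.03],"turn":[0,0,0],"fingers":0.06}]'
python3 plan.py 0.4394 0.0516 0.06 -14.7 0.4394 0.0516 0.009 -14.7
```

```text
t 24.3 F [-4.04 -0.67  4.18] M [-0.39   0.825 -0.089] yaw -13.13 p [0.4613 0.1306 0.0471] w 0.0358
time: 24.92
ee_pos: [0.4616, 0.1297, 0.1277]
eef_rot: [0.782, 0.624, 0.002, 0.001]
ft_force: [0.8, 0.2, -0.0]
width: 0.0593
[0.4616 0.1297 0.1277] yaw -12.8
to 0.4394 0.0516 0.06 2
[-0.041, -0.002, 0.034] [0.1, -0.0, 0.9]
[-0.041, -0.002, 0.034] [0.1, -0.0, 0.9]
to 0.4394 0.0516 0.009 1
[-0.0, 0.0, 0.051] [0.0, -0.0, 0.0]
```

```bash
python3 -m inch '[{"offset":[-0.04,-0.002,0.02],"turn":[0.1,0,0.9],"fingers":0.06},{"offset":[-0.041,-0.002,0.047],"turn":[0.1,0,0.9],"fingers":0.045},{"offset":[0,0,0],"turn":[0,0,0],"fingers":0.045}]'
python3 plan.py 0.4394 0.0516 0.0085 -14.7
```

```text
time: 25.3
ee_pos: [0.442, 0.0518, 0.062]
eef_rot: [0.791, 0.612, 0.005, 0.0]
ft_force: [1.4, 0.6, 0.7]
width: 0.0489
[0.442  0.0518 0.062 ] yaw -14.5
to 0.4394 0.0516 0.0085 1
[-0.001, -0.003, 0.053] [0.4, -0.4, 0.2]
```

```bash
python3 -m inch '[{"offset":[-0.001,-0.003,0.03],"turn":[0.4,-0.4,0],"fingers":0.045},{"offset":[0,0,0.02],"turn":[0,0,0],"fingers":0.04},{"offset":[0,0,0],"turn":[0,0,0],"fingers":0.04}]' 
python3 - <<'E'
from h import *
W,_=wfc("wrist"); im=r.camera("wrist"); save(im,"pics/z.png"); print(pose().round(4).tolist())
im=cv2.imread("pics/z.png").astype(int); o=((im[:,:,2]-im[:,:,0]>90)&(im[:,:,2]>100))
b=[[x,100+np.nonzero(o[100:160,x])[0].max()] for x in(215,225,285,295)]
B=ray("wrist",b,.008,W)[:,:2]; u=B[3]+B[2]-B[0]-B[1]; u/=np.hypot(*u); n=np.array([-u[1],u[0]]); s=[]
for y in(122,126,130):
    xs=np.nonzero(o[y,185:330])[0]+185; s.append(ray("wrist",[[xs.min(),y],[xs.max(),y]],.008,W)[:,:2].mean(0))
m=np.mean(s,0); e=B.mean(0); c=m+n*((e-m)@n)+n*.028
print("centre",(c*1000).round(1),b)
tab=c-.09*n; T=pose(); print("tab in tool", (T[:2,:2].T@(tab-T[:2,3])*1000).round(1))
E
```

```text
time: 25.68
ee_pos: [0.442, 0.054, 0.0127]
eef_rot: [0.79, 0.613, 0.002, 0.0]
ft_force: [0.4, -0.1, 0.6]
width: 0.0409
[[0.2478, 0.9688, 0.0051, 0.4425], [0.9688, -0.2478, 0.0029, 0.0542], [0.0041, 0.0042, -1.0, 0.0134], [0.0, 0.0, 0.0, 1.0]]
centre [460.9 132. ] [[215, np.int64(148)], [225, np.int64(148)], [285, np.int64(149)], [295, np.int64(149)]]
tab in tool [-10.   -2.6]
```

View pics/z.png

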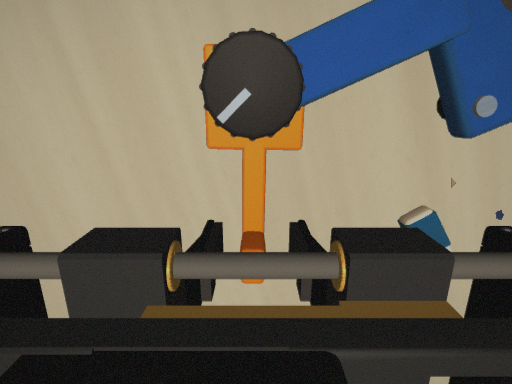

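The knob is at (253,84) and the pad is centred laterally under it, unmoved since release. Now a gentle looseness test on the tab.

```bash
python3 -m inch '[{"offset":[-0.003,-0.002,0],"turn":[0,0,0],"fingers":0.03},{"offset":[0,0,0],"turn":[0,0,0],"fingers":0.0},{"offset":[0,0,0],"turn":[0,0,0],"fingers":0.0},{"offset":[0,0,0],"turn":[0,0,0],"fingers":0.0},{"offset":[0,0,0],"turn":[0,0,0],"fingers":0.0}]' 5 >/dev/null; python3 st.py
python3 -m inch '[{"offset":[-0.0004,0,0],"turn":[0,0,0],"fingers":0.0}]' >/dev/null; python3 st.py
```

```text
t 26.35 F [ 0.37 -0.08 -1.51] M [-0.167  0.095  0.014] yaw -14.28 p [0.4413 0.0528 0.0159] w 0.014
t 26.48 F [ 0.72  3.11 -1.55] M [ 0.394  0.002 -0.012] yaw -14.27 p [0.4412 0.0528 0.0159] w 0.014
```

The shim now resists: a 3 N pull gives no motion, where before it slid freely. I'll release, retreat and hand in.

```bash
python3 -m inch '[{"offset":[0,0,0],"turn":[0,0,0],"fingers":0.045},{"offset":[0,0,0],"turn":[0,0,0],"fingers":0.045},{"offset":[0,0,0],"turn":[0,0,0],"fingers":0.045},{"offset":[0,0,-0.05],"turn":[0,0,0],"fingers":0.045},{"offset":[-0.005,0,-0.06],"turn":[0,0,0],"fingers":0.045}]'
python3 -m inch '[{"offset":[0,0,-0.04],"turn":[0,0,0],"fingers":0.045},{"offset":[0,0,0],"turn":[0,0,0],"fingers":0.045}]'
python3 - <<'E'
from h import *
im=r.camera("wrist"); save(im,"pics/end.png"); W,_=wfc("wrist")
h=cv2.cvtColor(cv2.cvtColor(im,cv2.COLOR_RGB2BGR),cv2.COLOR_BGR2HSV)
q=proj("wrist",[[.4609-.09*np.cos(np.radians(75.5)),.132-.09*np.sin(np.radians(75.5)),.034],[.4609,.132,.008]],W); print("expected tab/pad px",q)
for d in r.cut_out("shim_seat","wrist")[:2]: print(d["score"],d["extent"])
r.close_job()
E
```

```text
time: 27.1
ee_pos: [0.4371, 0.0454, 0.125]
eef_rot: [0.79, 0.613, -0.001, 0.002]
ft_force: [-0.2, 3.1, 1.2]
width: 0.0447
time: 27.35
ee_pos: [0.4389, 0.0457, 0.1694]
eef_rot: [0.79, 0.613, 0.003, 0.002]
ft_force: [0.0, 0.2, -0.7]
width: 0.045
expected tab/pad px [[255.60102286 182.60993799]
 [255.83600706  94.68791431]]
0.73 [228.6, 68.7, 280.7, 194.4]
0.21 [232.5, 0.0, 508.3, 116.8]
the job is handed in; nothing more can be done
```

The job is handed in at about 27 s. The larger orange shim lies flat under the foot, released, and the foot now nips it lightly.

- **Placing:** I slid the shim in from the open side. By camera, the pad centre is within about 1 to 1.5 mm of the screw axis. The last detection before handing in shows the shim where it should be.
- **First turn:** I turned the knob clockwise by about 139°. The shim was still loose then: it slid 1.5 mm with no force. That test also knocked it about 3 mm off, so I put it back before turning further.
- **During that test:** putting it back pressed the shim onto the table with about 23 N at the wrist for a moment, well under the limits.
- **Second turn:** I turned the knob about 18° more. Upward force on the hand rose from about 0.5 to 4 N, which is the foot meeting the shim. From the turn made, I estimate a foot load of about 4 to 9 N.
- **Final looseness test:** a gentle pull on the tab met 3 N with no measurable movement, so the shim is no longer loose. I did not measure the foot's load directly.

I planned no contact with the bystanders and did not check their final positions separately. I viewed 10 pictures.

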